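# Complete the interlocking tube rack

### The arm

A 6-joint arm with a two-finger parallel gripper is mounted at the origin on the work surface. World frame = base frame: x ahead of the robot, y to its left, z up, the work surface at z = 0. Lengths are in m, angles in degrees, forces in N, time in s.
With the tool pointing down it reaches from about 0.325 to 0.85 m from the base axis. Payload 15.5 kg.
Tool frame: the origin (TCP) lies midway between the tips of the shut fingers; the grasp point (between the pads) lies 19 mm behind it; z points along the fingers, y is the line along which they close (so a half turn about z gives the same grasp; the last joint's range is limited). The gripper opens to 91 mm and grips with 3 to 60 N. Pads are 32 mm wide; open, the fingers measure 118 mm over their backs; the gripper's body (76 mm by 178 mm) begins 60 mm behind the grasp point.
Start: joints at [-80.071, 28.281, 77.091, -0, 74.628, -5.472], TCP at [0.166, -0.603, 0.214] pointing down, gripper open.
Joint ranges: [-166.48, 166.48], [-47.26, 123.95], [12.59, 153.08], [-70.14, 250.14], [6.76, 159.57], [-176.63, 176.63]. Speed limits (degrees/s): [108.29, 108.29, 147.25, 172.46, 172.46, 172.46].

### API

Orientations are given as a 3x3 rotation matrix whose columns are the frame's x, y, z axes.
In Python, from bench import ctrl gives the robot as it stands. The module is installed in compiled form; this text tells all that it offers. Calls block until the motion is done:
- ctrl.goto(position, orientation): joint-space move of the TCP to a pose.
- ctrl.move_l(position, vel=0.15, ori=None, contact_N=None): straight line of the TCP; ori=None keeps the orientation; vel is the mean speed in m/s. With contact_N (N) it stops when the force on the tool has changed by that much, and returns True; else False.
- ctrl.movej(angles): joint-space move.
- ctrl.command_gripper(opening): opening from 0.0 (shut) to 1.0 (fully open); the grip force is fixed at half the most; returns when the fingers have stopped.
- ctrl.sleep(seconds).
- ctrl.ik(position, orientation): joint angles nearest the present ones, or None.
- ctrl.read_camera(name): name is "scene" or "top"; returns the picture (400x640x3 uint8, blue, green, red); there is no depth.
- ctrl.camera_params(name): a dict with "fx", "fy", "cx", "cy" (pixels), "D" ([k1, k2, p1, p2, k3] as OpenCV has them; the pictures are not rectified), "pose" (4x4, takes a point from camera to world coordinates). Camera axes: x right, y up, looking along -z (the intrinsics and any distortion apply to the point x, -y, -z); pixel columns grow to the right and rows downward; lengths in m; the calibration is good to about 2 mm. A picture is of the moment at which its call begins. camera_params takes no time and is no camera call.
A pose or a line that the arm cannot do raises ctrl.MotionError and nothing moves.
- ctrl.sign_off(): hands the job in; it is judged then, once.
Readings, each from a call of its own:
- ctrl.current_t(): time.
- ctrl.current_q(): joint angles.
- ctrl.current_dq(): joint speeds.
- ctrl.current_effort(): joint torques, N m.
- ctrl.current_tool_pos(): TCP position.
- ctrl.current_eef_rot(): TCP orientation.
- ctrl.current_contact_force(): force on the tool from outside, world axes, zero at the start.
- ctrl.current_wrist_torque(): the same for the moment, N m.
- ctrl.current_grip_width(): opening from 0.0 (shut) to 1.0 (fully open).
- ctrl.current_grasp_force(): force on a finger pad.
Only numpy, scipy, OpenCV 4.12 (cv2) and the standard library are available. Lean on these libraries where they do the work, as an engineer would, in place of code of your own. Each camera call takes 0.05 s, during which the arm holds its last target. There are 200 camera calls.

### The job

Two corners of the modular tube rack are empty. Fit the two loose modules, blue and green, one into each corner in whichever order: turn each until its dovetail tabs and slots match those of its neighbours, lower it, not drop it, so that it interlocks with both of them and sits fully home on the base board, flush with the rest, and let go. Leave everything else on the bench where it is.

Things in the scene. Friction and masses are not known exactly. Their poses are not given: they have to be found in the camera images.
- rack: modular tube rack, screwed down: grey base board 176 (x) x 252 (y) x 6 mm; on it two rows of three places, 76 mm pitch, four filled by modules (two yellow, two orange, moulded like the loose ones but turned in various ways, tubes in some wells). Tops of blocks 52 mm, of caps 56, of fins 94 above the table. Origin on the table under the board's centre
- corner_far (a point): empty place at the rack's +x, +y corner; the tabs of its neighbours reach into it from its -x and -y sides, so a module goes down only with its own x and y axes along the rack's. The point: where the centre point (44 mm above the underside) of a seated module belongs, 50 mm above the table; axes as the rack's. Play when seated about 2 mm each way, in the dovetails too
- corner_near (a point): empty place at the rack's -x, -y corner; the neighbours' tabs reach in from its +x and +y sides, so a module goes down only turned by half a turn (its own x and y against the rack's). Point, axes (as the rack's) and play as for the far corner. A seated module stands on the board, underside 6 mm above the table; to pass over the fins, carry its underside over 100 mm up
- module_blue_center (a point): loose blue rack module, about 0.11 kg, upright, turned any way: block 74 x 74 x 46 mm with four 15 mm wells; in the middle of its top a carrying fin to grip, 28 mm long (module's x), 10 mm thick (its y), reaching from 48 to 88 mm above the underside. This point lies on its vertical axis, 44 mm above its underside. Dovetail tabs on its +x and +y faces, slots in -x and -y
- module_green_center (a point): loose green rack module, moulded exactly as the blue one. This point lies on its vertical axis, 44 mm above its underside. Its tabs are as high as the block, stand 8 mm out of the middle of the face, 13 mm wide at the root and 22 at the tip; its slots run down the middle of the other two faces, open at top and bottom; bottom edges bevelled by 2 mm
- petri_stack: bystander: stack of three clear plastic culture dishes with lids, 90 mm across, 46 mm high; origin at the centre of its underside
- tip_box: bystander: blue box of pipette tips with open clear lid, 122 x 84 x 54 mm; origin at the centre of its underside
- slide_box: bystander: flat green box for microscope slides, 100 x 84 x 34 mm; origin at the centre of its underside
- pipette: bystander: white hand pipette lying down, 260 mm long, 30 mm thick; origin on the table under the middle of its length
- stain_jar: bystander: square glass staining jar with white lid and purple content, 60 x 60 x 90 mm; origin at the centre of its underside
- wash_bottle: bystander: white squeeze bottle with red cap and bent spout, 72 mm across, 190 mm high; origin at the centre of its underside
There are look-alikes about, which are no part of the job. Leave any red look-alike of the part that bears module_blue_center alone.

How it is judged:
By the outcome, as a careful person would: the job done as asked, in the order asked, and still so for the second after the job is handed in, with the robot touching nothing.
It also fails if it takes over 72 s, if anything falls off the work surface, if the arm or the gripper's body presses on something with over 40 N, if the wrist force passes 120 N, or if a joint passes its speed limit or range.

## Working session

There is one attempt and no reset: what is moved stays moved. The work goes in short steps, each a Python script; the robot and the scene stay as the last script left them, time stands still between calls to the robot, and variables do not carry over. Pictures are saved under pics/ and viewed, at most 10 in all, crops included, and the job is handed in when it is done.

```bash
mkdir -p pics
python3 - <<'E'
from bench import ctrl
import cv2,numpy as np
np.set_printoptions(precision=4,suppress=True)
for n in("scene","top"):
    cv2.imwrite(f"pics/{n}0.png",ctrl.read_camera(n)); print(n,ctrl.camera_params(n))
E
```

```text
scene {'fx': 370.21859565196667, 'fy': 370.21859565196667, 'cx': 323.22262434677776, 'cy': 203.478200484841, 'D': array([-0.074,  0.   ,  0.   ,  0.   ,  0.   ]), 'pose': array([[-0.6198, -0.6795,  0.3926,  0.9825],
       [ 0.7848, -0.5366,  0.3101,  0.3434],
       [-0.0001,  0.5003,  0.8658,  0.9885],
       [ 0.    ,  0.    ,  0.    ,  1.    ]])}
top {'fx': 382.9469691135127, 'fy': 382.9469691135127, 'cx': 313.51443846957585, 'cy': 202.57222533156602, 'D': array([-0.0064,  0.    ,  0.    ,  0.    ,  0.    ]), 'pose': array([[-0.0132,  0.9964, -0.0841,  0.4728],
       [-0.9993, -0.0162, -0.0348, -0.0039],
       [-0.0361,  0.0836,  0.9958,  0.997 ],
       [ 0.    ,  0.    ,  0.    ,  1.    ]])}
```

View pics/top0.png

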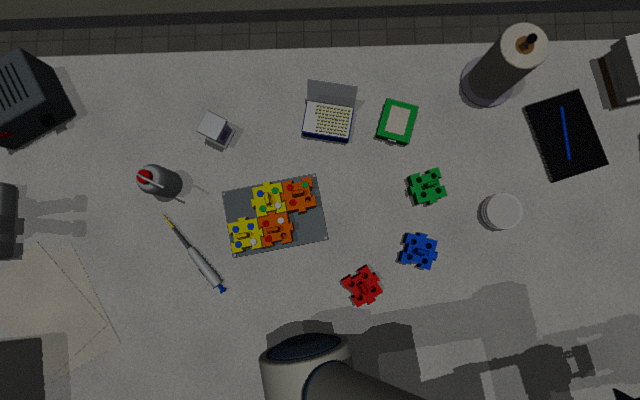

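View pics/scene0.png

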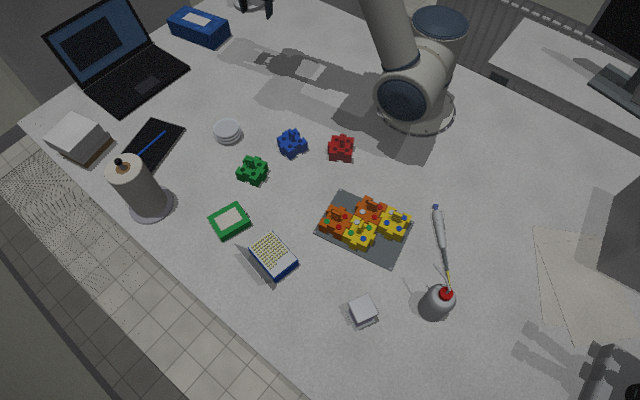

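Candidates in the top view are blue (418,250), green (427,187) and a red look-alike (362,286), which I leave alone. The rack is at about (275,215), with its empty corners at upper left (237,200) and lower right (312,238). The blue tip box, the green slide box and the filled yellow/orange modules are not targets. Next is one close crop.

Run:
```python
import cv2,numpy as np
t=cv2.imread("pics/top0.png")
c=lambda x,y,w,h,W,H:cv2.resize(t[y:y+h,x:x+w],(W,H),interpolation=cv2.INTER_CUBIC)
o=np.zeros((560,800,3),np.uint8)
o[:433,:520]=c(215,165,120,100,520,433)
o[:280,520:]=c(399,159,56,56,280,280)
o[280:,520:]=c(391,222,56,56,280,280)
cv2.imwrite("pics/crop.png",cv2.convertScaleAbs(o,alpha=1.5))
for p in [(418,235),(417,265),(427,187),(440,195),(240,195),(315,235),(340,220),(265,190),(310,205),(200,215)]: print(p,t[p[1],p[0]],cv2.cvtColor(t,cv2.COLOR_BGR2HSV)[p[1],p[0]])
```

```text
(418, 235) [75 30 11] [111 218  75]
(417, 265) [27  7  0] [112 255  27]
(427, 187) [ 0 23  0] [ 60 255  23]
(440, 195) [40 97 20] [ 68 202  97]
(240, 195) [71 68 61] [99 36 71]
(315, 235) [74 70 61] [99 45 74]
(340, 220) [105 110 109] [ 36  12 110]
(265, 190) [  0 126 129] [ 29 255 129]
(310, 205) [  0  54 136] [ 12 255 136]
(200, 215) [103 108 110] [ 21  16 110]
```

View pics/crop.png

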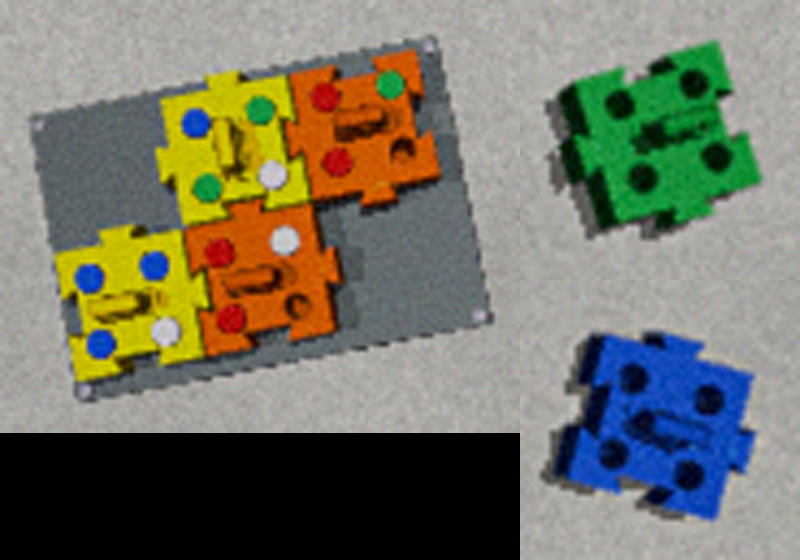

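The crop settles which way the modules face. Green has its tabs to the left and below, so its x points left at a yaw near 106°. Blue has its tabs to the right and above, so its yaw is near -105°. The rack yaw is about +10°. I'll fit the silhouettes in both cameras.

```bash
cat > H.py <<'E'
from bench import ctrl
import cv2,numpy as np
from scipy.optimize import minimize
np.set_printoptions(precision=4,suppress=True)
S=4
def rot(p,a): c,s=np.cos(a),np.sin(a); return np.asarray(p)@np.array([[c,s],[-s,c]])
def proj(n,P):
    k=ctrl.camera_params(n); F=np.diag([1,-1,-1.]); R=F@k["pose"][:3,:3].T; t=-R@k["pose"][:3,3]
    K=np.array([[k["fx"],0,k["cx"]],[0,k["fy"],k["cy"]],[0,0,1]])
    return cv2.projectPoints(np.asarray(P,float),cv2.Rodrigues(R)[0],t,K,k["D"])[0].reshape(-1,2)
h=.037; a,b,c=.0065,.011,.008; d=.0015
# block outline, tabs +x,+y, slots -x,-y (counter-clockwise)
MOD=np.array([(h,-h),(h,-a),(h+c,-b),(h+c,b),(h,a),(h,h),(a,h),(b,h+c),(-b,h+c),(-a,h),(-h,h),
 (-h,a+d),(-h+c+d,b+d),(-h+c+d,-b-d),(-h,-a-d),(-h,-h),(-a-d,-h),(-b-d,-h+c+d),(b+d,-h+c+d),(a+d,-h)])
rect=lambda x,y,cx=0,cy=0:np.array([(x,-y),(x,y),(-x,y),(-x,-y)])/2+[cx,cy]
MODP=[(MOD,0,.046),(rect(.028,.010),.046,.088)]   # prisms: outline, z0, z1 above underside
RACKP=[(rect(.176,.252),0,.006)]+[(rect(.074,.074,x,y),.006,.052) for x,y in((.038,0),(.038,-.076),(-.038,0),(-.038,.076))]
def silh(n,prisms,pose,z,shape=(400*S,640*S)):
    m=np.zeros(shape,np.uint8)
    for o,z0,z1 in prisms:
        q=rot(o,pose[2])+pose[:2]; N=len(q)
        P=proj(n,np.vstack([np.c_[q,np.full(N,z+z0)],np.c_[q,np.full(N,z+z1)]]))
        P=np.round(((P+.5)*S-.5)*16).astype(np.int32)
        for f in [P[:N],P[N:]]+[P[[i,(i+1)%N,N+(i+1)%N,N+i]] for i in range(N)]: cv2.fillPoly(m,[f],255,shift=4)
    return m>0
def mask(img,what):
    im=cv2.resize(img,None,fx=S,fy=S,interpolation=cv2.INTER_LINEAR); H=cv2.cvtColor(im,cv2.COLOR_BGR2HSV)
    if what=="rack":
        i=cv2.GaussianBlur(im,(0,0),3).astype(int)
        return (i[...,0]-i[...,2]>2)|(H[...,1]>150)
    lo,hi={"blue":(104,126),"green":(48,78)}[what]
    return cv2.inRange(H,(lo,140,12),(hi,255,255))>0
def fit(imgs,what,p0,z=0.,prisms=None,cams=("scene","top")):
    """Fit (x,y,yaw) of prisms standing at height z to the colour mask; returns pose and 1-IoU."""
    prisms=prisms or (RACKP if what=="rack" else MODP); M={}
    for n in cams:
        roi=cv2.dilate(silh(n,prisms,p0,z).astype(np.uint8),np.ones((12*S+1,)*2))>0
        M[n]=mask(imgs[n],what)&roi
    sc=np.array([.01,.01,.1])
    def cost(u):
        return sum(1-(s&M[n]).sum()/max(1,(s|M[n]).sum()) for n in cams for s in[silh(n,prisms,p0+u*sc,z)])/len(cams)
    r=minimize(cost,np.zeros(3),method="Nelder-Mead",options=dict(initial_simplex=[[0,0,0],[1,0,0],[0,1,0],[0,0,1]],xatol=.01,fatol=1e-4))
    return p0+r.x*sc,r.fun
def ray(n,px,z):
    k=ctrl.camera_params(n); K=np.array([[k["fx"],0,k["cx"]],[0,k["fy"],k["cy"]],[0,0,1]])
    u=cv2.undistortPoints(np.array([[px]],float),K,k["D"]).ravel(); T=k["pose"]
    v=T[:3,:3]@[u[0],-u[1],-1]; return (T[:3,3]+v*(z-T[2,3])/v[2])[:2]
E
cat > m.py <<'E'
from H import *
im={n:cv2.imread(f"pics/{n}0.png") for n in("scene","top")}
for w,px,z,yaw in(("blue",(418,250),.046,-105),("green",(427,187),.046,106),("rack",(275,215),.006,10)):
    p0=np.r_[ray("top",px,z),np.radians(yaw)]
    for c in(("scene","top"),("top",),("scene",)):
        p,f=fit(im,w,p0,cams=c); print(w,c,p[:2],np.degrees(p[2]).round(2),"cost",round(f,3),flush=True)
E
time python3 m.py
```

```text
blue ('scene', 'top') [ 0.4298 -0.2271] -106.37 cost 0.218
blue ('top',) [ 0.4301 -0.2266] -106.78 cost 0.07
blue ('scene',) [ 0.4264 -0.2273] -105.54 cost 0.359
green ('scene', 'top') [ 0.593  -0.2561] 107.26 cost 0.137
green ('top',) [ 0.5927 -0.2561] 105.23 cost 0.102
green ('scene',) [ 0.5907 -0.2591] 107.43 cost 0.169
rack ('scene', 'top') [0.5254 0.1347] 10.3 cost 0.126
rack ('top',) [0.5262 0.1343] 9.98 cost 0.115
rack ('scene',) [0.5247 0.1352] 10.17 cost 0.133
real	0m12.322s
user	0m10.155s
sys	0m1.200s
```

Run:
```python
from H import *
im={n:cv2.imread(f"pics/{n}0.png") for n in("scene","top")}
P=dict(blue=[.4301,-.2266,np.radians(-106.5)],green=[.5927,-.2561,np.radians(106)],rack=[.5256,.1346,np.radians(10.1)])
o=[]
for n in("top","scene"):
    r=[]
    for w,p in P.items():
        big=cv2.convertScaleAbs(cv2.resize(im[n],None,fx=S,fy=S,interpolation=cv2.INTER_CUBIC),alpha=1.5)
        s=silh(n,RACKP if w=="rack" else MODP,p,0).astype(np.uint8); m=mask(im[n],w).astype(np.uint8)
        for k,c in((m,(255,0,255)),(s,(255,255,255))): cv2.drawContours(big,cv2.findContours(k,0,1)[0],-1,c,1)
        x,y=np.round(proj(n,[[p[0],p[1],.03]])[0]*S).astype(int); W=62 if w=="rack" else 26
        r.append(cv2.resize(big[max(0,y-W*S):y+W*S,x-W*S:x+W*S],(266,266)))
    o.append(np.hstack(r))
cv2.imwrite("pics/ov.png",np.vstack(o))
```

```text
(no output)
```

View pics/ov.png

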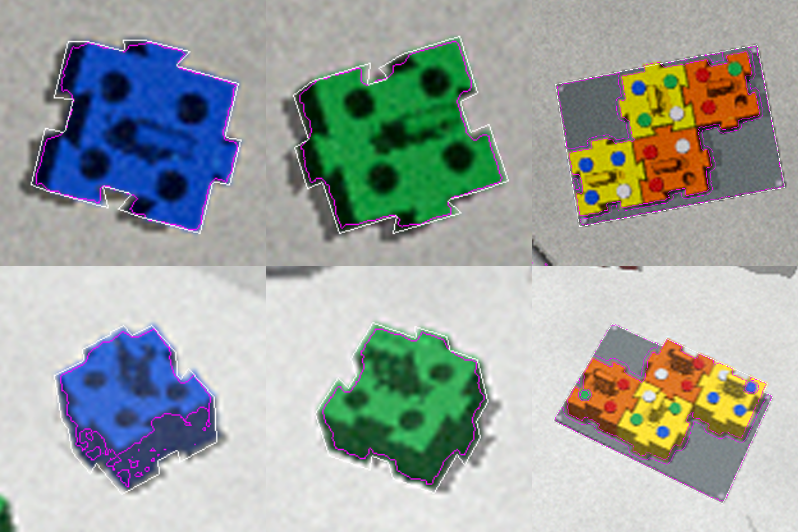

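The overlay confirms both orientations and the fits. The wash bottle's spout might foul the gripper body at the far corner, so I'll check that.

```bash
sed -i 's/(lo,140,12)/(lo,85,8)/' H.py; python3 m.py
python3 - <<'E'
from H import *
im={n:cv2.imread(f"pics/{n}0.png") for n in("scene","top")}
g=lambda n,x,y:cv2.convertScaleAbs(cv2.resize(im[n][y:y+80,x:x+80],(400,400),interpolation=cv2.INTER_CUBIC),alpha=1.5 if n=="top" else 1.)
o=np.hstack([g("top",130,150),g("scene",385,255)])
# gripper body footprint at the far corner, heights .14
cx=np.r_[.549,.216]
for j,(n,x0,y0) in enumerate((("top",130,150),("scene",385,255))):
    q=rot(rect(.076,.178),np.radians(10.1))+cx
    P=proj(n,np.c_[q,np.full(4,.14)]); P=(P-[x0,y0]+.5)*5+[400*j,0]
    v=np.zeros_like(o); v[:,400*j:400*j+400]=1
    t=o.copy(); cv2.polylines(t,[P.astype(np.int32)],True,(0,255,255),1); o=np.where(v>0,t,o)
cv2.imwrite("pics/spout.png",o)
E
```

```text
blue ('scene', 'top') [ 0.4299 -0.2264] -107.4 cost 0.072Traceback (most recent call last):
  File "m.py", line 6, in <module>
    p,f=fit(im,w,p0,cams=c); print(w,c,p[:2],np.degrees(p[2]).round(2),"cost",round(f,3),flush=True)
        ~~~^^^^^^^^^^^^^^^^
  File "H.py", line 42, in fit
    r=minimize(cost,np.zeros(3),method="Nelder-Mead",options=dict(initial_simplex=[[0,0,0],[1,0,0],[0,1,0],[0,0,1]],xatol=.01,fatol=1e-4))
    res = _minimize_neldermead(fun, x0, args, callback, bounds=bounds,
                               **options)
    fsim[j] = func(sim[j])
              ~~~~^^^^^^^^
    fx = function(np.copy(x), *(wrapper_args + args))
  File "H.py", line 41, in cost
    return sum(1-(s&M[n]).sum()/max(1,(s|M[n]).sum()) for n in cams for s in[silh(n,prisms,p0+u*sc,z)])/len(cams)
           ~~~^^^^^^^^^^^^^^^^^^^^^^^^^^^^^^^^^^^^^^^^^^^^^^^^^^^^^^^^^^^^^^^^^^^^^^^^^^^^^^^^^^^^^^^^^
  File "H.py", line 41, in <genexpr>
    return sum(1-(s&M[n]).sum()/max(1,(s|M[n]).sum()) for n in cams for s in[silh(n,prisms,p0+u*sc,z)])/len(cams)
                                                                             ~~~~^^^^^^^^^^^^^^^^^^^^
  File "H.py", line 22, in silh
    P=proj(n,np.vstack([np.c_[q,np.full(N,z+z0)],np.c_[q,np.full(N,z+z1)]]))
  File "H.py", line 8, in proj
    k=ctrl.camera_params(n); F=np.diag([1,-1,-1.]); R=F@k["pose"][:3,:3].T; t=-R@k["pose"][:3,3]
ValueError: time passes only in moves, steps and waits
```

View pics/spout.png

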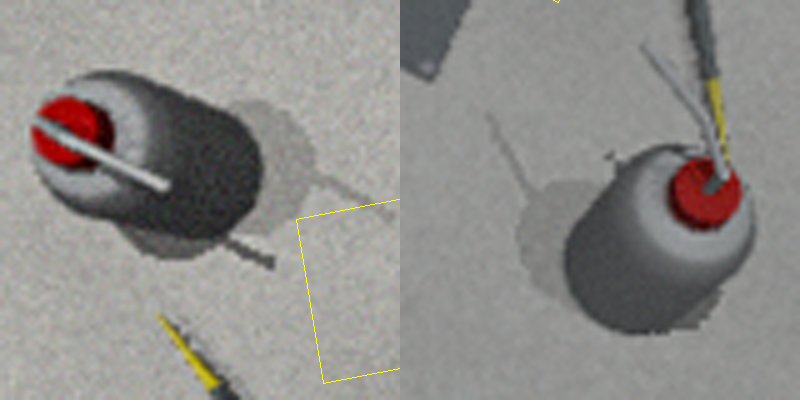

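The spout tip clears the body footprint by about 25 mm, so the far corner is safe from above. I'll cache the camera parameters, refit and check the wrist solutions.

```bash
sed -i 's/ctrl.camera_params(n)/CP[n]/; s/^S=4/S=4\nCP={n:ctrl.camera_params(n) for n in ("scene","top")}/' H.py
cat >> H.py <<'E'
def Rt(yaw):
    y=np.array([-np.sin(yaw),np.cos(yaw),0]); z=np.array([0,0,-1.]); return np.c_[np.cross(y,z),y,z]
E
python3 m.py
python3 - <<'E'
from H import *
r=[.5254,.1347,np.radians(10.1)]
C={"far":(rot([.038,.076],r[2])+r[:2],r[2]),"near":(rot([-.038,-.076],r[2])+r[:2],r[2]+np.pi)}
B={"blue":((.4299,-.2264),np.radians(-107)),"green":((.5927,-.2561),np.radians(106))}
for b,(p,y) in B.items():
  for c,(q,w) in C.items():
    for k in(0,np.pi):
      g=ctrl.ik([*p,.054],Rt(y+k)); e=ctrl.ik([*q,.06],Rt(w+k)); f=lambda v:None if v is None else np.array(v)
      print(b,c,q,round(k),f(g),f(e))
E
```

```text
blue ('scene', 'top') [ 0.4299 -0.2264] -107.4 cost 0.072
blue ('top',) [ 0.43   -0.2265] -106.17 cost 0.044
blue ('scene',) [ 0.4277 -0.2268] -107.32 cost 0.088
green ('scene', 'top') [ 0.5932 -0.2565] 105.56 cost 0.08
green ('top',) [ 0.5929 -0.2554] 105.46 cost 0.059
green ('scene',) [ 0.5904 -0.2561] 106.17 cost 0.095
rack ('scene', 'top') [0.5254 0.1347] 10.3 cost 0.126
rack ('top',) [0.5262 0.1343] 9.98 cost 0.115
rack ('scene',) [0.5247 0.1352] 10.17 cost 0.133
blue far [0.5495 0.2162] 0 [-34.8188  30.94   106.1504  -0.      42.9096 -17.8188] [ 15.6834  36.1408  90.9562  -0.      52.903  -84.4166]
blue far [0.5495 0.2162] 3 [-34.8188  30.94   106.1504  -0.      42.9096 162.1812] [15.6834 36.1408 90.9562 -0.     52.903  95.5834]
blue near [0.5013 0.0532] 0 [-34.8188  30.94   106.1504  -0.      42.9096 -17.8188] [ -0.7304  31.2827 103.3523  -0.      45.3649  79.1696]
blue near [0.5013 0.0532] 3 [-34.8188  30.94   106.1504  -0.      42.9096 162.1812] [  -0.7304   31.2827  103.3523   -0.       45.3649 -100.8304]
green far [0.5495 0.2162] 0 [-28.6651  39.9862  82.7851  -0.      57.2287 135.3349] [ 15.6834  36.1408  90.9562  -0.      52.903  -84.4166]
green far [0.5495 0.2162] 3 [-28.6651  39.9862  82.7851  -0.      57.2287 -44.6651] [15.6834 36.1408 90.9562 -0.     52.903  95.5834]
green near [0.5013 0.0532] 0 [-28.6651  39.9862  82.7851  -0.      57.2287 135.3349] [ -0.7304  31.2827 103.3523  -0.      45.3649  79.1696]
green near [0.5013 0.0532] 3 [-28.6651  39.9862  82.7851  -0.      57.2287 -44.6651] [  -0.7304   31.2827  103.3523   -0.       45.3649 -100.8304]
```

```bash
cat >> H.py <<'E'
def rackpose(): return np.array([.5255,.1346,np.radians(10.15)])
def corner(c):
    s,k=(1,0) if c=="far" else (-1,np.pi); r=rackpose(); return rot([s*.038,s*.076],r[2])+r[:2],r[2]+k
def pick(p,yaw,zc=.184):
    R=Rt(yaw); ctrl.goto([*p,.13],R); ctrl.command_gripper(.6)
    hit=ctrl.move_l([*p,.056],vel=.12,contact_N=12); print("hit",hit,ctrl.current_tool_pos())
    ctrl.command_gripper(0.); print("grip",ctrl.current_grip_width(),ctrl.current_grasp_force())
    ctrl.move_l([*p,zc],vel=.2); print("lifted",ctrl.current_grip_width(),ctrl.current_contact_force(),ctrl.current_t())
def snap(tag):
    im={n:ctrl.read_camera(n) for n in("scene","top")}
    for n in im: cv2.imwrite(f"pics/{n}_{tag}.png",im[n])
    return im
E
python3 - <<'E'
from H import *
pick((.4299,-.2265),np.radians(-106.8))
q,w=corner("far"); ctrl.goto([*q,.184],Rt(w)); print(ctrl.current_tool_pos(),ctrl.current_t())
ctrl.move_l([*q,.125],vel=.15)   # underside ~69 mm: above blocks (52) and caps (56)
im=snap("b1"); print(ctrl.current_t(),ctrl.current_contact_force())
g=lambda n,x,y:cv2.resize(im[n][y:y+130,x:x+130],(400,400),interpolation=cv2.INTER_CUBIC)
cv2.imwrite("pics/b1.png",np.hstack([g("top",190,140),g("scene",310,160)]))
E
```

```text
hit False [ 0.4301 -0.2266  0.0564]
grip 0.1059709649134153 29.99532848596573
lifted 0.1120029671090342 [-0.6387  0.6693 -2.6574] 4.8333
[0.5496 0.2152 0.1838] 6.5083
7.15 [-0.0559  0.4888 -0.9553]
```

View pics/b1.png

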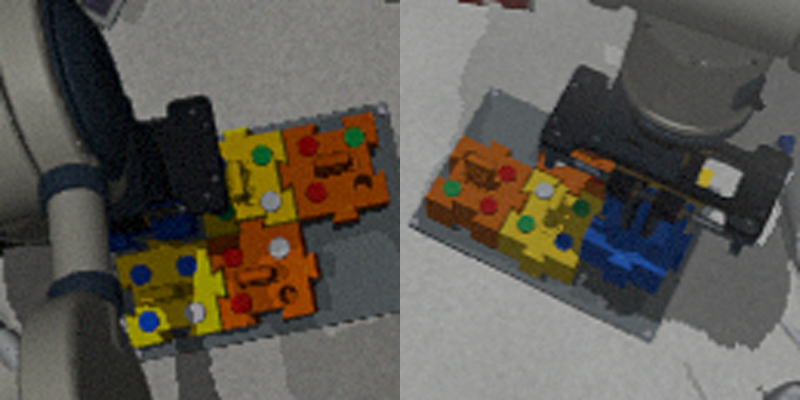

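Blue is in hand with its tabs outward, over the far corner. In the scene view its block is at about (515,235) in the crop. I'll lower it under force control, with a small lateral search if it touches early.

```bash
cat >> H.py <<'E'
OFF=[(0,0),(1.5,0),(-1.5,0),(0,1.5),(0,-1.5),(1.5,1.5),(-1.5,-1.5),(1.5,-1.5),(-1.5,1.5),(3,0),(-3,0),(0,3),(0,-3)]
def insert(c,n=6,zs=.062,start=(0,0),N=10):
    """Lower into corner c; on early contact lift, shift in the rack frame (mm), retry."""
    q,w=corner(c)
    for o in OFF[:n]:
        t=rot((np.array(o)+start)*1e-3,rackpose()[2])+q
        z=ctrl.current_tool_pos()[2]
        if z<.125: ctrl.move_l([*ctrl.current_tool_pos()[:2],.116],vel=.08)
        ctrl.move_l([*t,.114],vel=.08)
        hit=ctrl.move_l([*t,zs-.003],vel=.03,contact_N=N)
        p=ctrl.current_tool_pos(); f=ctrl.current_contact_force()
        print(o,hit,"z",p[2].round(4),"F in rack",rot(f[:2],-rackpose()[2]),f[2].round(1),"t",ctrl.current_t(),flush=True)
        if p[2]<zs+.003: return True
    return False
E
python3 -c "
from H import *
print(insert('far',4)); print(ctrl.current_tool_pos(),ctrl.current_wrist_torque())"
```

```text
(0, 0) True z 0.0618 F in rack [-1.3943 -0.4904] 6.3 t 9.0083
True
[0.5495 0.216  0.0618] [-0.0494 -0.0299  0.0278]
```

Blue seated on the first try. I'll release it, retreat, then do green.

Run:
```python
from H import *
ctrl.command_gripper(.35); p=ctrl.current_tool_pos()
ctrl.move_l([p[0],p[1],.17],vel=.15); print(ctrl.current_contact_force())
y=np.radians(105.6)
ctrl.goto([.5928,-.256,.2],Rt(y+np.pi))
im=snap("b2"); print(ctrl.current_t())
print(corner("far"),fit(im,"blue",np.r_[corner("far")[0],corner("far")[1]],z=.006))
pick((.5928,-.256),y+np.pi)
q,w=corner("near"); ctrl.goto([*q,.184],Rt(w+np.pi)); ctrl.move_l([*q,.125],vel=.15)
print(insert("near",4),ctrl.current_tool_pos())
```

```text
[-1.5619  0.3825 -0.902 ]
12.25
(array([0.5495, 0.2161]), np.float64(0.17715091907742445)) (array([0.5496, 0.2166, 0.1767]), np.float64(0.15654139562862734))
hit False [ 0.5932 -0.2562  0.0565]
grip 0.10789062997209796 29.99914973974228
lifted 0.11058303824248195 [-0.0099  0.0209 -1.9149] 15.4833
(0, 0) True z 0.0617 F in rack [-0.3888 -0.5835] 5.4 t 19.1083
True [0.5015 0.0531 0.0617]
```

Run:
```python
from H import *
ctrl.command_gripper(.35); p=ctrl.current_tool_pos()
ctrl.move_l([p[0],p[1],.19],vel=.15)
ctrl.goto([.35,-.35,.25],Rt(np.radians(-90))); im=snap("end"); print(ctrl.current_t(),ctrl.current_contact_force())
for c,w in(("far","blue"),("near","green")):
    q,y=corner(c); print(q,y,fit(im,w,np.r_[q,y],z=.006))
g=lambda n,x,y:cv2.convertScaleAbs(cv2.resize(im[n][y:y+110,x:x+120],(400,367),interpolation=cv2.INTER_CUBIC),alpha=1.5 if n=="top" else 1.)
cv2.imwrite("pics/end.png",np.hstack([g("top",215,160),g("scene",305,175)]))
a=[cv2.imread(f"pics/top{'0' if k==0 else '_end'}.png") for k in(0,1)]
```

```text
22.35 [0.0433 0.5029 0.3177]
[0.5495 0.2161] 0.17715091907742445 (array([0.5496, 0.2165, 0.1762]), np.float64(0.15650742036587556))
[0.5015 0.0531] 3.3187435726672176 (array([0.5004, 0.052 , 3.3167]), np.float64(0.1880963985593937))
```

View pics/end.png

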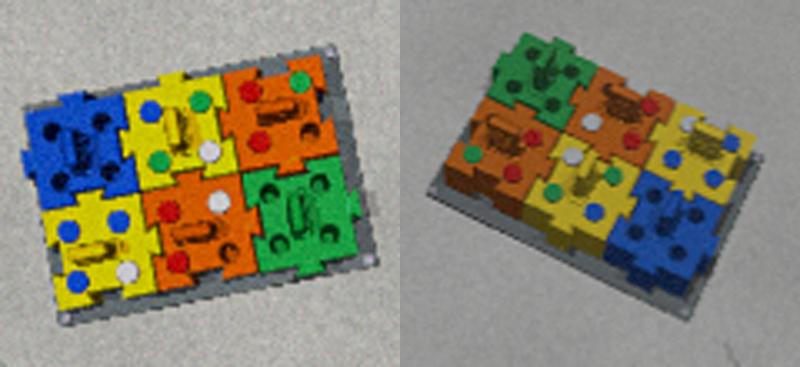

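View pics/top_end.png

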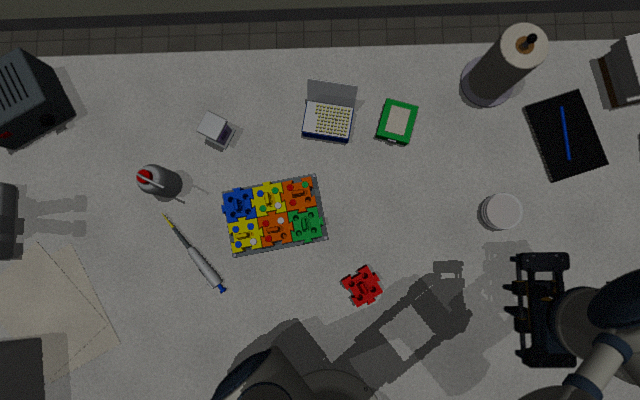

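Both modules interlock with their neighbours and sit flush: blue at (238,205) and green at (306,223) in the top view. The bystanders and the red look-alike have not moved, and the robot is clear. I'm handing it in.

```bash
python3 -c "
from bench import ctrl
print(ctrl.sign_off())"
```

```text
the job is handed in; nothing more can be done
None
```

I fitted blue into the far corner and green into the near one; both look seated, flush and interlocked, nothing else on the bench was moved, and I handed the job in after about 22 s of the 72 s allowed.

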